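Close up the cereal boxes in the counter dispenser

ROBOT

A 7-joint arm with a two-finger parallel gripper is mounted at the origin on the work surface. World frame = base frame: x ahead of the robot, y to its left, z up, the work surface at z = 0. Lengths are in m, angles in rad, forces in N, time in s.
With the tool pointing down it reaches from about 0.425 to 0.875 m from the base axis. Payload 4.7 kg.
Tool frame: the origin (TCP) lies midway between the tips of the shut fingers; the grasp point (between the pads) lies ctrl.grasp_offset behind it (ctrl.grasp_offset is the distance from the TCP to the grasp point, in m); z points along the fingers, y is the line along which they close (so a half turn about z gives the same grasp; the last joint's range is limited). The gripper opens to 87 mm and grips with 3 to 60 N. Pads are 19 mm wide; open, the fingers measure 117 mm over their backs; the gripper's body (75 mm by 190 mm) begins 51 mm behind the grasp point.
Start: joints at [1.315, 0.321, -0.07, 1.45, 0.023, 1.371, -0.057], TCP at [0.173, -0.627, 0.223] pointing down, gripper open.
Joint ranges: [-2.86, 2.86], [-0.3, 2.09], [-1.38, 1.24], [0.06, 2.45], [-1.56, 4.7], [0.09, 2.05], [-2.69, 2.69]. Speed limits (rad/s): [2.57, 2.57, 3.14, 3.14, 3.14, 3.14, 3.14].

INTERFACE

Orientations are given as a rotation vector (axis times angle).
In Python, from bench import ctrl gives the robot as it stands. The module is installed in compiled form; this text tells all that it offers.
- The arm moves only by the tool jog_arm, never from a script. Its argument "moves" is one flat list of numbers, 7 for each row, row after row: the shift along the tool's x, y, z in units of 30 cm (1.0 is 30 cm), then the turn, a rotation vector about the tool's x, y, z in units of 60 degrees (1.0 is 60 degrees), then the gripper's target within -1 to 1 (fully open at 1, half-way at 0, shut at -1). In form: [x, y, z, wx, wy, wz, fingers, x, y, z, wx, wy, wz, fingers, ...]. A call has exactly 8 rows; each row is the pose to reach, as a shift and turn from the pose commanded when the call began, along the tool's axes at that moment; what a row does not reach only later rows make up. A row lasts 1/8 s, in which the tool goes at most 62.5 mm and 10.7 degrees, less where a joint would pass 70% of its speed; a pose out of reach is approached as far as the arm can. A call with a number of a shift or a turn outside -1 to 1 is refused whole. A call with a gripper value outside its range is refused whole. The fingers move at their own pace and stop on an object; "newtons" is the grip in N (left out, the last holds). Time passes only in rows, so rows that repeat a pose let the fingers close, or fill a call up. It gives the time, the measured TCP pose, the force, the opening and the grip force at its end, in the units of the state.
- ctrl.get_state(): the state, without advancing time (a new reading comes with each control period).
- ctrl.get_image(name): name is "side" or "top" or "wrist"; returns a dict with "pixels" (400x640x3 uint8, red, green, blue), "fx", "fy", "cx", "cy" (pixels), "xyz" and "rotation" of the camera in the world; the wrist camera has in their place "tool_from_camera" (4x4, takes a point from camera to tool coordinates, whose origin is the TCP and whose axes are the flange's). Camera axes: x right, y up, looking along -z (the intrinsics and any distortion apply to the point x, -y, -z); pixel columns grow to the right and rows downward; lengths in m; the calibration is good to about 2 mm. A picture is of the moment at which its call begins: read the wrist's pose just before it. There is no depth.
- ctrl.close_job(): hands the job in; it is judged then, once.
The state is a dict: "time": time; "joint_positions": joint angles; "qd": joint speeds; "joint_torque": joint torques, N m; "position": TCP position; "tool_rot": TCP orientation; "ft_force": force on the tool from outside, world axes, zero at the start; "torque": the same for the moment, N m; "grip_width": opening from 0.0 (shut) to 1.0 (fully open); "grip_force": force on a finger pad.
Only numpy, scipy, OpenCV 4.12 (cv2) and the standard library are available. Lean on these libraries where they do the work, as an engineer would, in place of code of your own. Each camera call takes 0.05 s, during which the arm holds its last target. There are 200 camera calls.

TASK

Guests have taken some cereal boxes: close up the ones left in the far lane. Hold the follower's release bar up, slide the follower along until its sprung plate presses the row snugly against the end wall, then let go so that the latch drops fully into the nearest notch and keeps the row under spring pressure. Do not crush the boxes, do not drag or force the lowered latch hard against the notches, leave every box standing in its lane, and leave the other things as they are.

Things in the scene. Friction and masses are not known exactly. Their poses are not given: they have to be found in the camera images.
- rack: Stainless counter dispenser, 176 mm (x) by 345 mm (y), two lanes along its y, floor 6 mm thick. Origin: middle of the underside. The far lane (centre line x = +43 mm, 76 mm wide inside) has the end wall at its -y end and the follower at its +y end; it holds the row to be closed up. The near lane (x = -39 mm) holds stock only. Fixed to the counter
- notch_rail: Outer rail of the far lane, 8 mm thick, at the rack's x = +85 mm, same axes; origin 6 mm above the table. Its top edge is notched from y = -38 to +80 mm: pitch 7 mm, square notches 4.5 mm wide and 8 mm deep, teeth 2.5 mm wide, their tops 30 mm above the table. From y = +80 to +122 mm it is cut away: parking place of the latch, no teeth. Fixed
- endwall: Upright steel end wall of the far lane, 76 x 6 x 74 mm, against which the row of boxes is to stand; origin at the foot of its inner face (the face towards the rack's +y), 6 mm above the table. Fixed to the rack
- follower (a joint): Position of the follower along the far lane, m: 0 = fully back; grows as it moves towards the end wall (the rack's -y), up to 0.142. An aluminium block 56 mm wide, 28 mm thick, top 87 mm above the table, on a shoe 72 x 60 mm. It cannot lift or turn; slides with about 1 N of friction plus 0.6 N at 0.05 m/s. Starts somewhere in the parking place (0 to 0.028)
- follower_front (a point): Face of the follower's sprung plate (68 x 62 mm steel) where it stands when nothing presses it: 36 mm ahead (rack's -y) of the release bar. The point stays on the follower when the plate is pressed. The plate gives way from 2 N on, 0.9 N per mm, and is fully in after 11 mm (12 N); then it is solid. The whole row of boxes drags with 0.5 to 1.6 N
- release_bar (a joint): How far the release bar is raised, m: 0 = down, its latch blade (3 mm, under the bar's longer leg, above the notched rail) is in a notch or the parking place; 0.006 = the blade rests on a tooth, not caught; above 0.007 = clear, the follower slides; 0.012 = upper stop. A spring (4.5 N down, 6.3 N up) and 90 g weight press it down. Play in a notch 0.75 mm either way
- bar_grip (a point): Place to take the release bar: black round bar 10 mm thick, 84 mm long, along the rack's x above the follower; its axis 128 mm above the table when down. The point lies on the axis, about midway between its two legs (at least 27 mm clear on either side of it), 36 mm of air under the bar. Moves with follower and bar; axes as the rack's
- cereal_a: Portion-size cereal box, printed cardboard, 70 mm wide (x), 92 mm tall, between 22 and 46 mm thick (y; the six all differ); origin at the middle of its underside. Four of the six, in any order, stand in the far lane between the end wall and the follower with gaps between them; the other two are stock in the near lane
- cereal_b: Portion-size cereal box, printed cardboard, 70 mm wide (x), 92 mm tall, between 22 and 46 mm thick (y; the six all differ); origin at the middle of its underside. Four of the six, in any order, stand in the far lane between the end wall and the follower with gaps between them; the other two are stock in the near lane
- cereal_c: Portion-size cereal box, printed cardboard, 70 mm wide (x), 92 mm tall, between 22 and 46 mm thick (y; the six all differ); origin at the middle of its underside. Four of the six, in any order, stand in the far lane between the end wall and the follower with gaps between them; the other two are stock in the near lane
- cereal_d: Portion-size cereal box, printed cardboard, 70 mm wide (x), 92 mm tall, between 22 and 46 mm thick (y; the six all differ); origin at the middle of its underside. Four of the six, in any order, stand in the far lane between the end wall and the follower with gaps between them; the other two are stock in the near lane
- cereal_e: Portion-size cereal box, printed cardboard, 70 mm wide (x), 92 mm tall, between 22 and 46 mm thick (y; the six all differ); origin at the middle of its underside. Four of the six, in any order, stand in the far lane between the end wall and the follower with gaps between them; the other two are stock in the near lane
- cereal_f: Portion-size cereal box, printed cardboard, 70 mm wide (x), 92 mm tall, between 22 and 46 mm thick (y; the six all differ); origin at the middle of its underside. Four of the six, in any order, stand in the far lane between the end wall and the follower with gaps between them; the other two are stock in the near lane
- jam_jar_a: Small jam jar, 43 mm across, 41 mm tall, in the near lane of the rack; bystander, origin under its middle
- jam_jar_b: Second small jam jar like it, also in the near lane; bystander
- bowl: White cereal bowl, 116 mm across, 50 mm tall, on the counter beyond the rack; bystander, origin under its middle
- easel_sign: Small blank chalkboard on a white easel, 70 mm wide, 85 mm tall, near the rack's end-wall end; bystander, origin under its middle
- milk_jug: Steel milk jug with handle, 72 mm across, 100 mm tall, right of the robot; bystander, origin under its middle
- honey_jar: Honey jar, 64 mm across, 85 mm tall, left of the robot; bystander, origin under its middle
Things that resemble listed ones, but are neither listed nor needed, are in the scene too. What is shaped like the cereal_e but blue is not meant.

How it is judged:
By the outcome, as a careful person would: the job done as asked, in the order asked, and still so for the second after the job is handed in, with the robot touching nothing.
It also fails if it takes over 48 s, if anything falls off the work surface, if the arm or the gripper's body presses on something with over 40 N, if the wrist force passes 120 N, or if a joint passes its speed limit or range.

## Working session

There is one attempt and no reset: what is moved stays moved. The work goes in short steps, Python scripts to look and compute and a tool call to move; the robot and the scene stay as the last step left them, time stands still between calls to the robot, and variables do not carry over. Pictures are saved under pics/ and viewed, at most 13 in all, crops included, and the job is handed in when it is done.

Besides the shell and the picture viewer there is one more tool, called after ">>>" in YAML: its name, and indented under it one key for each argument. jog_arm: Moves the arm, as the interface text tells. Its arguments: {"type":"object","properties":{"moves":{"type":"array"},"newtons":{"type":"number"}},"required":["moves"]}

```bash
mkdir -p pics; python3 - <<'E'
from bench import ctrl
import cv2,json
s=ctrl.get_state();print({k:s[k] for k in('time','position','tool_rot','ft_force','grip_width')},ctrl.grasp_offset)
for n in('top','side'):
    i=ctrl.get_image(n);print(n,{k:(v.tolist() if hasattr(v,'tolist') else v) for k,v in i.items() if k!='pixels'})
    cv2.imwrite(f'pics/{n}0.png',i['pixels'][:,:,::-1])
E
```

```text
{'time': 0.0, 'position': array([ 0.17306279, -0.62595164,  0.2214651 ]), 'tool_rot': array([-3.11114764e+00, -4.22386594e-01,  5.68318219e-04]), 'ft_force': array([-0.15336758,  0.19684567,  0.88280795]), 'grip_width': 1.0006597628212501} 0.0187
top {'fx': 393.2394705407671, 'fy': 393.2394705407671, 'cx': 321.22651600091575, 'cy': 200.9195494397915, 'xyz': [0.42482003565120613, -0.02063553589211929, 1.1415551712824121], 'rotation': [0.07467754836483242, -0.08589175133033972, -1.539595554074751]}
side {'fx': 441.2904368654862, 'fy': 441.2904368654862, 'cx': 319.394043789588, 'cy': 200.44535663638925, 'xyz': [0.4503054165437621, 0.9871346015192624, 1.0562229313915485], 'rotation': [0.04536554323037259, -1.2003263919077778, -2.7876491800095997]}
```

View pics/top0.png

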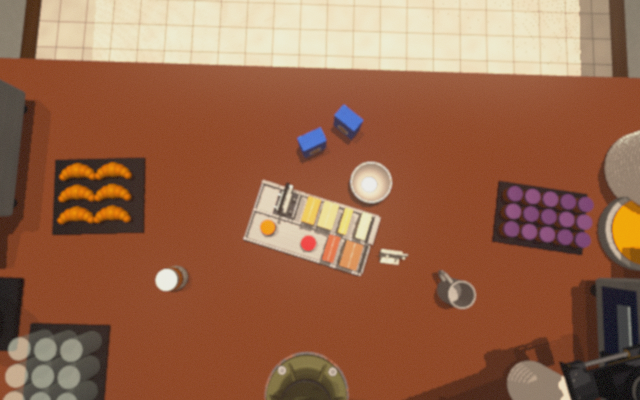

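View pics/side0.png

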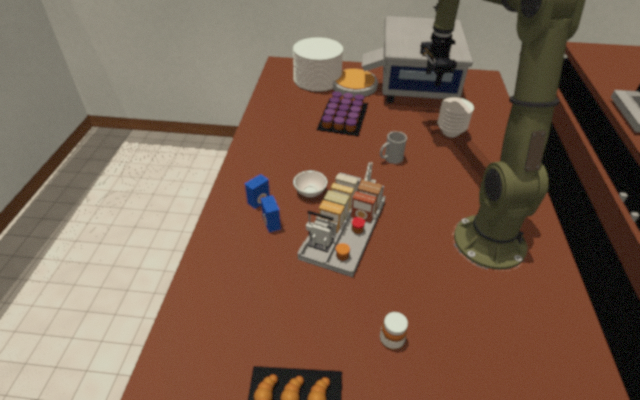

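The rack is at about (312,227) in the top view, with the far lane on the upper side. The follower and its black bar are near (287,200), and the end wall is near (372,230). The bowl is at (370,182). The two blue boxes at (312,142) and (348,120) are not part of the job. I'll enlarge the rack next.

```bash
python3 - <<'E'
import cv2
a=cv2.imread('pics/top0.png')[170:285,235:395];a=cv2.resize(a,None,fx=5,fy=5,interpolation=cv2.INTER_CUBIC)
cv2.imwrite('pics/topc.png',a)
E
```

```text
(no output)
```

View pics/topc.png

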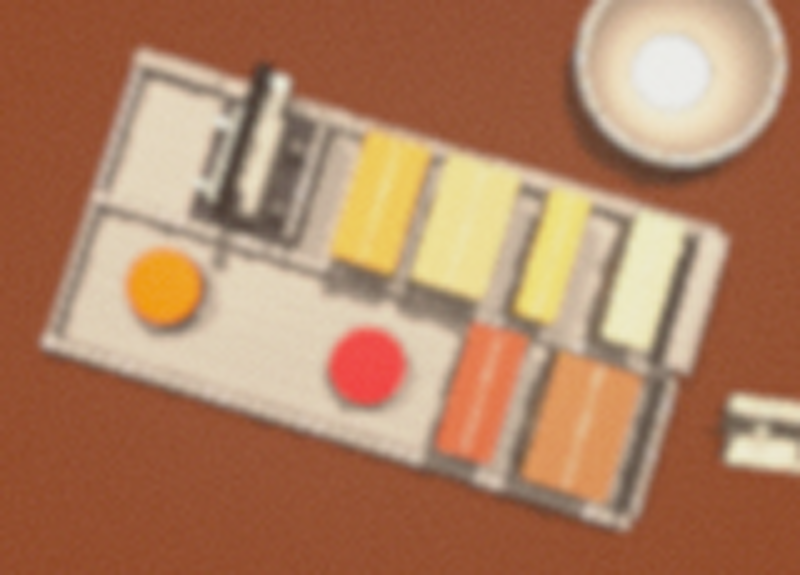

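The crop shows the four far-lane boxes (yellow and cream) and the follower bar running from (263,68) to (232,222). The rack corners are at (140,50), (45,345), (630,525) and (728,235). Next I'll compute poses.

```bash
cat > h.py <<'E'
import numpy as np
from scipy.spatial.transform import Rotation as R
def ray(i,px,z,xyz=None,rot=None):
    u,v=px;c=np.array(i['xyz']) if xyz is None else xyz
    M=R.from_rotvec(i['rotation']).as_matrix() if rot is None else rot
    d=M@np.array([(u-i['cx'])/i['fx'],-(v-i['cy'])/i['fy'],-1]);return c+d*(z-c[2])/d[2]
E
python3 - <<'E'
from bench import ctrl
from h import *
i=ctrl.get_image('top')
f=lambda c,z:ray(i,(235+c[0]/5,170+c[1]/5),z)
A,B,C,D=[f(c,.02) for c in((140,50),(45,345),(630,525),(728,235))]
print('corners',A,B,C,D,np.linalg.norm(A-B),np.linalg.norm(B-C),np.linalg.norm(C-D),np.linalg.norm(D-A))
ctr=(A+B+C+D)/4
y=(A-D)+(B-C);yaw=np.arctan2(-y[0],y[1]);print('ctr',ctr,'yaw',np.degrees(yaw))
e=[f((263,68),.130),f((232,222),.130)];print('bar',e,np.linalg.norm(e[0]-e[1]),np.degrees(np.arctan2(*(e[0]-e[1])[[1,0]])))
Rz=R.from_euler('z',yaw)
print('bar in rack',[Rz.inv().apply(q-ctr) for q in e])
for n,cs in dict(b1=[(368,130),(430,147),(387,275),(333,257)],b2=[(450,150),(520,175),(475,300),(413,277)],b3=[(555,188),(592,200),(548,325),(515,312)],b4=[(633,213),(686,228),(655,350),(602,337)]).items():
    print(n,np.round([Rz.inv().apply(f(c,.098)-ctr)[:2] for c in cs],3).tolist())
s=ctrl.get_state();print(s['position'],R.from_rotvec(s['tool_rot']).as_matrix().round(3).tolist())
E
```

```text
corners [0.59592072 0.14236791 0.02      ] [0.42540049 0.18861897 0.02      ] [ 0.33427012 -0.14504609  0.02      ] [ 0.49937691 -0.19801667  0.02      ] 0.17668138194808716 0.34588598360024114 0.1733958916733902 0.3538112042477741
ctr [ 0.46374206 -0.00301897  0.02      ] yaw -15.558682979109243
bar [array([0.57165563, 0.06221338, 0.13      ]), array([0.49114215, 0.07511329, 0.13      ])] 0.08154034603118078 -9.102591248752866
bar in rack [array([0.08646225, 0.09178713, 0.11      ]), array([0.005439  , 0.08261859, 0.11      ])]
b1 [[0.075, 0.032], [0.076, -0.002], [0.004, -0.001], [0.005, 0.029]]
b2 [[0.078, -0.013], [0.076, -0.053], [0.005, -0.049], [0.007, -0.014]]
b3 [[0.075, -0.073], [0.075, -0.093], [0.004, -0.09], [0.006, -0.071]]
b4 [[0.075, -0.116], [0.075, -0.145], [0.008, -0.148], [0.007, -0.119]]
[ 0.17307106 -0.62609085  0.22169084] [[0.964, 0.267, -0.0], [0.267, -0.964, 0.001], [-0.0, -0.002, -1.0]]
```

Bar at about world (0.531, 0.069, 0.128), rack yaw about −15.5°, and the sizes match what was given. Now I'll approach, turning the tool by +31°.

>>> jog_arm:
  moves: [0.14,-0.13,-0.01,0,0,0.07,0.3,0.28,-0.26,-0.02,0,0,0.14,0.3,0.42,-0.39,-0.03,0,0,0.21,0.3,0.56,-0.52,-0.04,0,0,0.28,0.3,0.7,-0.65,-0.05,0,0,0.35,0.3,0.84,-0.78,-0.06,0,0,0.42,0.3,0.98,-0.91,-0.06,0,0,0.48,0.3,1.0,-0.93,-0.06,0,0,0.517,0.3]

```text
time: 1.15
position: [0.3905, -0.2731, 0.2407]
tool_rot: [-3.114, 0.415, -0.001]
ft_force: [0.3, -1.1, -0.5]
grip_width: 0.648
grip_force: 0.0
```

```bash
cat >> h.py <<'E'
def rel(s,target):
    M=R.from_rotvec(s['tool_rot']).as_matrix();return (M.T@(np.array(target)-s['position'])/.3).round(3)
E
python3 - <<'E'
from bench import ctrl
from h import *
s=ctrl.get_state();print(s['time'],s['position'],R.from_rotvec(s['tool_rot']).as_matrix().round(3).tolist(),rel(s,[.531,.069,.2]))
E
```

```text
1.15 [ 0.39046839 -0.27310606  0.24074369] [[0.965, -0.262, 0.001], [-0.262, -0.965, 0.0], [0.001, -0.001, -1.0]] [ 0.153 -1.223  0.137]
```

>>> jog_arm:
  moves: [0.02,-0.17,0.0,0,0,0,0.3,0.04,-0.34,0.0,0,0,0,0.3,0.06,-0.51,0.0,0,0,0,0.3,0.08,-0.68,0,0,0,0,0.3,0.11,-0.85,0,0,0,0,0.3,0.14,-1.0,0,0,0,0,0.3,0.153,-1.0,0,0,0,0,0.3,0.153,-1.0,0,0,0,0,0.3]

```text
time: 2.15
position: [0.5125, -0.0017, 0.2401]
tool_rot: [3.112, -0.426, -0.001]
ft_force: [-1.4, -0.6, -0.1]
grip_width: 0.648
grip_force: 0.0
```

```bash
python3 - <<'E'
from bench import ctrl
from h import *
import cv2
s=ctrl.get_state();i=ctrl.get_image('wrist');print(s['time'],s['position'],s['tool_rot'],rel(s,[.531,.069,.2]))
cv2.imwrite('pics/w1.png',i['pixels'][:,:,::-1]);print(i['tool_from_camera'].tolist() if hasattr(i['tool_from_camera'],'tolist') else i['tool_from_camera'],i['fx'],i['cx'],i['cy'])
np.save('w1pose.npy',np.r_[s['position'],s['tool_rot']])
E
```

```text
2.15 [ 0.51252483 -0.00170099  0.24012158] [ 3.11208700e+00 -4.25788262e-01 -1.36846795e-03] [-0.004 -0.244  0.134]
[[-0.0005549831538094837, 0.9678979082643949, 0.25134305475008945, 0.0690478209277065], [0.9999998241343614, 0.0005897242359601886, -6.29012735092744e-05, -0.0006420128870949782], [-0.0002091051019831845, 0.2513429756383357, -0.9678980653314283, -0.16261319085217302], [0.0, 0.0, 0.0, 1.0]] 323.8394373080938 316.1437070979468 201.85033220641932
```

View pics/w1.png

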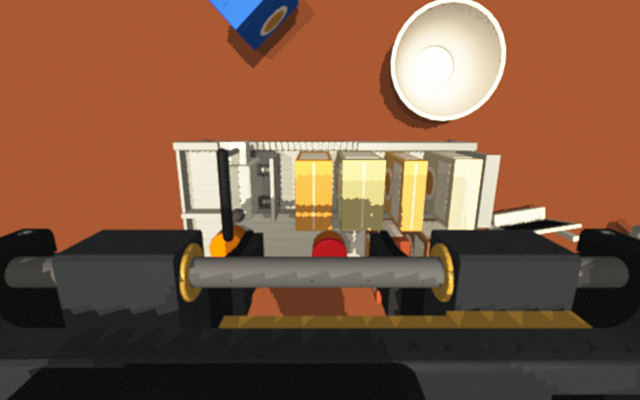

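The wrist view shows the bar from (222,150) to (227,238), and the rail's rear edge runs level at row ~145. The notches run from column ~262 to ~357, and the four boxes are at columns 313, 362, 408 and 460.

```bash
python3 - <<'E'
from bench import ctrl
from h import *
s=ctrl.get_state();i=ctrl.get_image('wrist')
M=R.from_rotvec(s['tool_rot']).as_matrix();T=np.array(i['tool_from_camera'])
c=s['position']+M@T[:3,3];rot=M@T[:3,:3]
f=lambda p,z:ray(i,p,z,c,rot)
a,b=f((224,151),.130),f((226,236),.130);print(a,b,np.linalg.norm(a-b),np.degrees(np.arctan2(*(a-b)[[1,0]])))
p,q=f((176,145),.03),f((475,145),.03);print(p,q,np.degrees(np.arctan2(*(p-q)[[1,0]]))-90)
m=(a+b)/2;m[2]=.128-.0187
print(m,rel(s,m))
import cv2
cv2.imwrite('pics/w2.png',cv2.resize(i['pixels'][125:250,165:325,::-1],None,fx=5,fy=4.8,interpolation=cv2.INTER_CUBIC))
E
```

```text
[0.57375509 0.06097175 0.13      ] [0.50206915 0.08487639 0.13      ] 0.07556656101192487 -18.441659146150116
[0.59293024 0.1409677  0.03      ] [ 0.50093881 -0.18639957  0.03      ] -15.69556188325133
[0.53791212 0.07292407 0.1093    ] [ 0.015 -0.265  0.436]
```

View pics/w2.png

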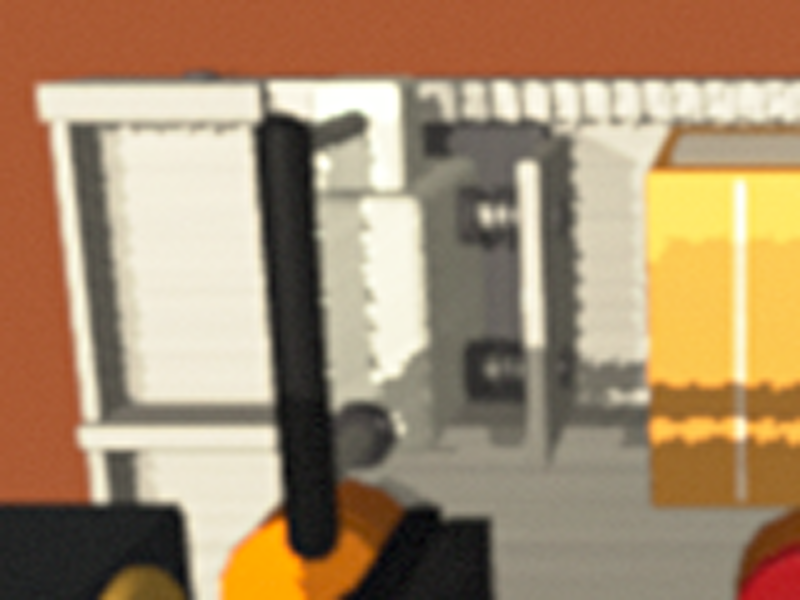

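>>> jog_arm:
  moves: [0.023,-0.15,0.05,0,0,0,0.3,0.023,-0.26,0.1,0,0,0,0.3,0.023,-0.26,0.2,0,0,0,0.3,0.023,-0.26,0.3,0,0,0,0.3,0.023,-0.26,0.38,0,0,0,0.3,0.023,-0.26,0.42,0,0,0,0.3,0.023,-0.26,0.436,0,0,0,0.3,0.023,-0.26,0.436,0,0,0,0.3]

```text
time: 3.25
position: [0.5406, 0.0721, 0.1102]
tool_rot: [3.112, -0.426, 0.001]
ft_force: [-0.1, -0.3, -0.3]
grip_width: 0.647
grip_force: 0.0
```

```bash
python3 - <<'E'
from bench import ctrl
from h import *
import cv2
s=ctrl.get_state();i=ctrl.get_image('wrist');print(s['time'],s['position'],s['ft_force'])
cv2.imwrite('pics/w3.png',i['pixels'][:,:,::-1])
E
```

```text
3.25 [0.54062123 0.07206812 0.11021555] [-0.1342587  -0.34386577 -0.32101357]
```

View pics/w3.png

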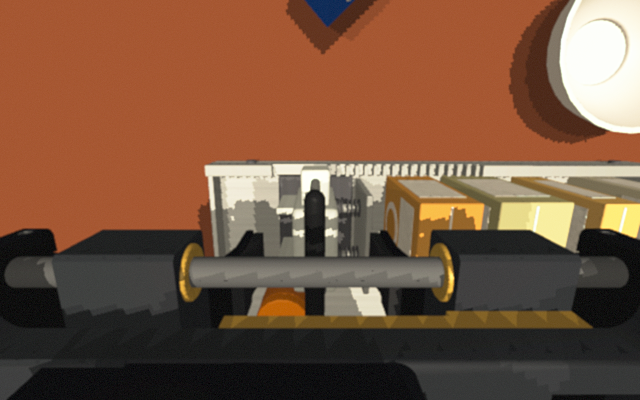

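The bar at column ~314 is centred between the fingers (~260 and ~372), and the boxes are clear. Closing.

>>> jog_arm:
  moves: [0,0,0,0,0,0,-0.5,0,0,0,0,0,0,-1,0,0,0,0,0,0,-1,0,0,0,0,0,0,-1,0,0,0,0,0,0,-1,0,0,0,0,0,0,-1,0,0,0,0,0,0,-1,0,0,0,0,0,0,-1]
  newtons: 30

```text
time: 4.3
position: [0.5403, 0.0724, 0.1097]
tool_rot: [-3.113, 0.425, -0.0]
ft_force: [0.9, 1.2, 0.7]
grip_width: 0.104
grip_force: 30.0
```

>>> jog_arm:
  moves: [0,0,-0.005,0,0,0,-1,0,0,-0.012,0,0,0,-1,0,0,-0.02,0,0,0,-1,0,0,-0.027,0,0,0,-1,0,0,-0.032,0,0,0,-1,0,0,-0.032,0,0,0,-1,0,0,-0.032,0,0,0,-1,0,0,-0.032,0,0,0,-1]

```text
time: 5.3
position: [0.5401, 0.0721, 0.1192]
tool_rot: [3.112, -0.425, -0.001]
ft_force: [0.9, -1.5, -7.2]
grip_width: 0.1
grip_force: 30.0
```

>>> jog_arm:
  moves: [0,0.02,0,0,0,0,-1,0,0.05,0,0,0,0,-1,0,0.08,0,0,0,0,-1,0,0.11,0,0,0,0,-1,0,0.14,0,0,0,0,-1,0,0.17,0,0,0,0,-1,0,0.2,0,0,0,0,-1,0,0.2,0,0,0,0,-1]

```text
time: 6.3
position: [0.5235, 0.0126, 0.1191]
tool_rot: [3.11, -0.428, -0.002]
ft_force: [0.1, -0.8, -7.5]
grip_width: 0.105
grip_force: 30.0
```

```bash
python3 - <<'E'
from bench import ctrl
from h import *
import cv2
s=ctrl.get_state();M=R.from_rotvec(s['tool_rot']).as_matrix();print(s['position'],M.T@s['ft_force'])
t=ctrl.get_image('top')['pixels'][170:285,235:395,::-1];cv2.imwrite('pics/t2.png',cv2.resize(t,None,fx=5,fy=5,interpolation=cv2.INTER_CUBIC))
t=ctrl.get_image('wrist')['pixels'][:,:,::-1];cv2.imwrite('pics/w4.png',t)
E
```

```text
[0.52346903 0.01256825 0.11906683] [0.27883448 0.72890626 7.52995475]
```

View pics/w4.png

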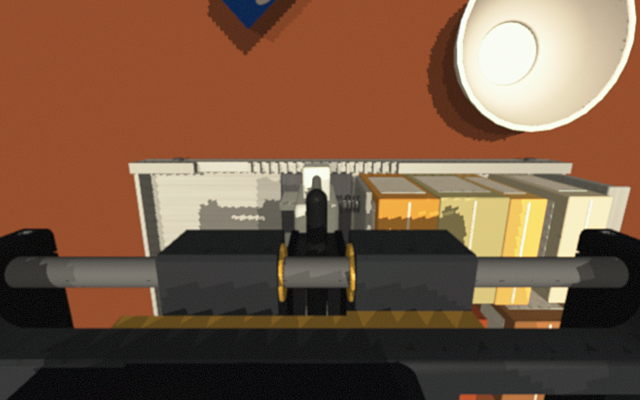

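Three boxes are closed up. A gap of about 17 mm to the fourth remains (columns 546 to 567), plus a small gap at the wall. I'll continue more slowly.

>>> jog_arm:
  moves: [0,0.01,0,0,0,0,-1,0,0.02,0,0,0,0,-1,0,0.03,0,0,0,0,-1,0,0.04,0,0,0,0,-1,0,0.05,0,0,0,0,-1,0,0.06,0,0,0,0,-1,0,0.06,0,0,0,0,-1,0,0.06,0,0,0,0,-1]

```text
time: 7.4
position: [0.519, -0.0034, 0.1192]
tool_rot: [3.112, -0.426, -0.001]
ft_force: [0.7, 0.9, -6.4]
grip_width: 0.1
grip_force: 30.0
```

```bash
cat > v.py <<'E'
from bench import ctrl
from h import *
import cv2,sys
F=[];P=[]
for k in range(4):
    i=ctrl.get_image('wrist');s=ctrl.get_state();M=R.from_rotvec(s['tool_rot']).as_matrix();F.append(M.T@s['ft_force']);P.append(s['position'])
p=np.mean(P,0);start=np.array([.5401,.0721,.1192])
print(s['time'],'pos',p.round(4),'travel mm',((R.from_euler('z',-15.6,degrees=True).inv().apply(p-start))*1000).round(2),'F tool',np.mean(F,0).round(2),np.std(F,0).round(2))
if len(sys.argv)>1: cv2.imwrite(f'pics/{sys.argv[1]}.png',cv2.resize(i['pixels'][140:320,200:640,::-1],(800,330)))
E
python3 v.py w5
```

```text
7.6 pos [ 0.519  -0.0034  0.1192] travel mm [ 1.000e-02 -7.838e+01 -3.000e-02] F tool [-0.07  0.13  6.54] [0.3  0.47 0.19]
```

View pics/w5.png

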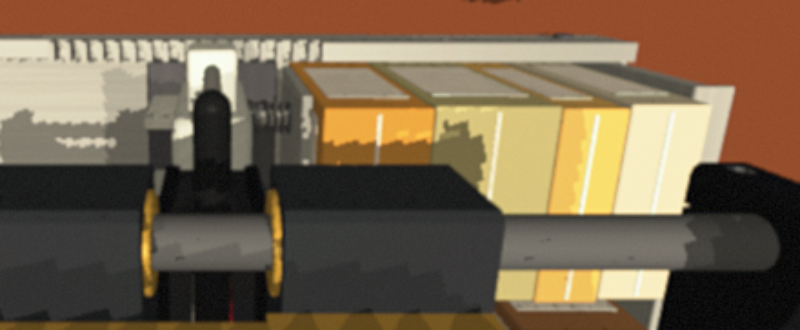

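All four boxes are now in contact with each other and the wall gap is small. Creeping forward.

>>> jog_arm:
  moves: [0,0.003,0,0,0,0,-1,0,0.006,0,0,0,0,-1,0,0.009,0,0,0,0,-1,0,0.012,0,0,0,0,-1,0,0.015,0,0,0,0,-1,0,0.015,0,0,0,0,-1,0,0.015,0,0,0,0,-1,0,0.015,0,0,0,0,-1]

```text
time: 8.6
position: [0.518, -0.0073, 0.1193]
tool_rot: [3.112, -0.425, -0.0]
ft_force: [-0.9, 1.9, -8.2]
grip_width: 0.1
grip_force: 30.0
```

```bash
python3 v.py w6
```

```text
8.8 pos [ 0.518  -0.0073  0.1193] travel mm [ 7.000e-02 -8.239e+01  6.000e-02] F tool [-1.21 -1.5   6.77] [0.62 0.39 0.23]
```

>>> jog_arm:
  moves: [0,0.003,0,0,0,0,-1,0,0.006,0,0,0,0,-1,0,0.009,0,0,0,0,-1,0,0.012,0,0,0,0,-1,0,0.013,0,0,0,0,-1,0,0.013,0,0,0,0,-1,0,0.013,0,0,0,0,-1,0,0.013,0,0,0,0,-1]

```text
time: 9.8
position: [0.517, -0.011, 0.1193]
tool_rot: [3.112, -0.425, -0.0]
ft_force: [-1.9, 1.8, -6.8]
grip_width: 0.1
grip_force: 30.0
```

```bash
python3 v.py w7
```

```text
10.0 pos [ 0.517  -0.011   0.1193] travel mm [ 8.000e-02 -8.627e+01  7.000e-02] F tool [-1.9  -1.47  6.6 ] [0.23 0.49 0.34]
```

>>> jog_arm:
  moves: [0,0.003,0,0,0,0,-1,0,0.006,0,0,0,0,-1,0,0.009,0,0,0,0,-1,0,0.01,0,0,0,0,-1,0,0.01,0,0,0,0,-1,0,0.01,0,0,0,0,-1,0,0.01,0,0,0,0,-1,0,0.01,0,0,0,0,-1]

```text
time: 11.0
position: [0.5163, -0.0133, 0.1193]
tool_rot: [-3.112, 0.425, -0.0]
ft_force: [-1.8, 4.1, -6.2]
grip_width: 0.098
grip_force: 30.0
```

```bash
python3 v.py w8
```

```text
11.2 pos [ 0.5164 -0.0133  0.1194] travel mm [  0.11 -88.64   0.17] F tool [-2.11 -4.39  6.76] [0.28 0.24 0.32]
```

View pics/w8.png

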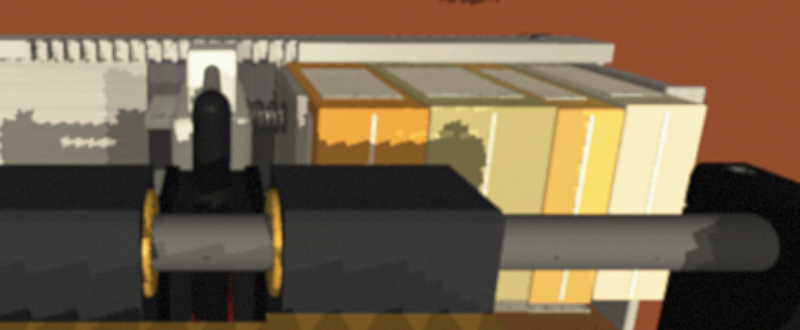

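The row is now against the wall, with the force at about 4.4 N (about 2 mm of spring). The camera's plane passes through the bar (column ~316.6), so the notch phase can be read off the rail.

```bash
python3 - <<'E'
from bench import ctrl
import numpy as np,cv2
a=np.mean([ctrl.get_image('wrist')['pixels'].mean(2) for _ in range(3)],0)
np.save('rail.npy',a)
g=a[158:182,190:370]
cv2.imwrite('pics/rail.png',cv2.resize(g.astype(np.uint8),(800,160),interpolation=cv2.INTER_CUBIC))
for r in range(160,178,2): print(r,a[r,200:365].astype(int).tolist())
E
```

```text
160 [106, 105, 104, 104, 104, 103, 102, 102, 102, 101, 104, 104, 104, 104, 103, 104, 102, 103, 102, 104, 105, 104, 104, 104, 103, 103, 102, 102, 102, 104, 103, 103, 102, 100, 101, 101, 102, 104, 103, 101, 101, 101, 100, 101, 100, 101, 103, 103, 102, 100, 102, 100, 99, 98, 100, 103, 102, 100, 99, 94, 95, 93, 93, 94, 97, 95, 94, 95, 95, 93, 92, 94, 96, 95, 94, 94, 95, 94, 94, 92, 95, 95, 95, 93, 93, 95, 96, 94, 93, 94, 96, 96, 96, 95, 93, 93, 92, 92, 94, 96, 94, 94, 95, 94, 93, 93, 93, 96, 97, 98, 100, 100, 100, 95, 92, 94, 96, 98, 96, 94, 94, 93, 93, 94, 94, 94, 94, 95, 94, 93, 95, 93, 93, 95, 94, 93, 94, 94, 91, 93, 94, 95, 93, 93, 91, 87, 87, 92, 96, 96, 94, 94, 90, 89, 89, 90, 94, 95, 95, 95, 90, 90, 89, 92, 95]
162 [194, 192, 193, 194, 194, 192, 192, 191, 191, 193, 193, 195, 191, 177, 150, 126, 104, 83, 87, 124, 162, 176, 174, 146, 120, 100, 86, 99, 137, 174, 191, 178, 146, 120, 101, 86, 109, 145, 164, 173, 172, 146, 120, 100, 92, 136, 184, 193, 190, 176, 143, 115, 94, 97, 144, 185, 194, 189, 175, 145, 116, 99, 110, 153, 184, 192, 191, 177, 145, 110, 98, 125, 172, 192, 193, 185, 1
[... 5451 characters left out ...]
196, 196, 196, 196, 197, 196, 194, 195, 196, 195, 195, 195, 195, 195, 195, 195, 194, 193, 195, 195, 195, 194, 195, 195, 194, 194, 193, 194, 195, 195, 193, 193, 193, 193, 192, 193, 193, 193, 193, 192, 193, 193, 193, 190, 189, 189, 184, 185, 192, 194, 192, 192, 191, 193, 192, 193, 192, 192, 192, 192, 192, 194, 191, 162, 105, 91, 100, 102, 100, 99, 99, 101, 102, 102, 103, 105, 104, 103, 100, 100, 97, 99, 99, 97, 99, 140, 203, 237, 245, 247, 247, 246, 246, 247, 249, 243, 201, 143, 113, 102, 106, 134, 185, 231, 244, 246, 246, 245, 245, 245, 245, 241, 209, 131, 85, 83, 85, 85, 86, 87, 87, 83, 79, 83, 85, 85, 86, 87, 87, 84, 87, 87, 86, 83, 85, 116, 129, 104, 93, 93, 84, 81, 84, 88, 88, 88, 88, 86]
```

View pics/rail.png

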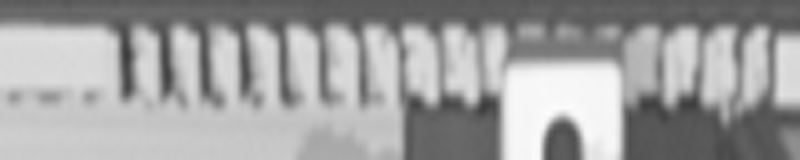

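Reading the rail: the tooth tops' right edges fall every 9.0 px (7 mm), e.g. at column 297.5, which puts them at 306.5 and 315.5. The notch centre is therefore ~318.4, against the blade and leg at ~316.2. I need about 1.7 mm more, which gives about 4 mm of spring.

>>> jog_arm:
  moves: [0,0.002,0,0,0,0,-1,0,0.004,0,0,0,0,-1,0,0.006,0,0,0,0,-1,0,0.0065,0,0,0,0,-1,0,0.0065,0,0,0,0,-1,0,0.0065,0,0,0,0,-1,0,0.0065,0,0,0,0,-1,0,0.0065,0,0,0,0,-1]

```text
time: 12.35
position: [0.516, -0.0146, 0.1194]
tool_rot: [-3.112, 0.424, -0.001]
ft_force: [-0.8, 6.0, -7.0]
grip_width: 0.103
grip_force: 30.0
```

```bash
python3 v.py
```

```text
12.55 pos [ 0.516  -0.0146  0.1194] travel mm [  0.1  -90.     0.23] F tool [-2.28 -5.93  6.5 ] [0.28 0.1  0.25]
```

>>> jog_arm:
  moves: [0,0.0015,0,0,0,0,-1,0,0.0015,0.003,0,0,0,-1,0,0.0015,0.007,0,0,0,-1,0,0.0015,0.011,0,0,0,-1,0,0.0015,0.014,0,0,0,-1,0,0.0015,0.017,0,0,0,-1,0,0.0015,0.017,0,0,0,-1,0,0.0015,0.017,0,0,0,-1]

```text
time: 13.55
position: [0.5159, -0.0149, 0.1144]
tool_rot: [-3.112, 0.424, -0.001]
ft_force: [-1.2, 6.4, -5.9]
grip_width: 0.103
grip_force: 30.0
```

```bash
python3 v.py
```

```text
13.75 pos [ 0.5159 -0.0149  0.1144] travel mm [  0.11 -90.31  -4.76] F tool [-2.46 -5.45  5.89] [0.34 0.38 0.4 ]
```

The bar is at 4.7 mm, below tooth height, with only the spring force on it, so the blade has entered the notch. Lowering fully.

>>> jog_arm:
  moves: [0,0,0.003,0,0,0,-1,0,0,0.006,0,0,0,-1,0,0,0.009,0,0,0,-1,0,0,0.012,0,0,0,-1,0,0,0.0145,0,0,0,-1,0,0,0.0155,0,0,0,-1,0,0,0.0155,0,0,0,-1,0,0,0.0155,0,0,0,-1]

```text
time: 14.75
position: [0.5159, -0.0149, 0.1099]
tool_rot: [-3.112, 0.424, -0.001]
ft_force: [-0.6, 6.5, -5.0]
grip_width: 0.104
grip_force: 30.0
```

```bash
python3 v.py
```

```text
14.95 pos [ 0.5159 -0.0149  0.1099] travel mm [  0.13 -90.32  -9.3 ] F tool [-2.4  -5.09  5.46] [0.41 0.54 0.46]
```

>>> jog_arm:
  moves: [0,-0.002,0.001,0,0,0,-1,0,-0.004,0.001,0,0,0,-1,0,-0.005,0.001,0,0,0,-1,0,-0.005,0.001,0,0,0,-0.8,0,-0.005,0.001,0,0,0,-0.4,0,-0.005,0.001,0,0,0,-0.2,0,-0.005,0.001,0,0,0,-0.2,0,-0.005,0.001,0,0,0,-0.2]

```text
time: 15.95
position: [0.5166, -0.0153, 0.1097]
tool_rot: [3.112, -0.426, 0.002]
ft_force: [0.4, -0.3, -0.2]
grip_width: 0.38
grip_force: 0.0
```

>>> jog_arm:
  moves: [0,0,-0.02,0,0,0,-0.2,0,0,-0.06,0,0,0,-0.2,0,0,-0.12,0,0,0,-0.2,0,0,-0.2,0,0,0,-0.2,0,0,-0.3,0,0,0,-0.2,0,0,-0.4,0,0,0,-0.2,0,0,-0.4,0,0,0,-0.2,0,0,-0.4,0,0,0,-0.2]

```text
time: 16.95
position: [0.5159, -0.0147, 0.2295]
tool_rot: [3.112, -0.425, 0.0]
ft_force: [0.4, 0.4, 0.0]
grip_width: 0.398
grip_force: 0.0
```

```bash
python3 - <<'E'
from bench import ctrl
import cv2,numpy as np
i=ctrl.get_image('wrist')['pixels'][120:260,160:520,::-1]
t=ctrl.get_image('side')['pixels'][150:280,280:400,::-1]
cv2.imwrite('pics/fin.png',np.vstack([cv2.resize(i,(800,310)),cv2.resize(t,(800,290))[:, :]]) if 0 else cv2.resize(i,(800,311),interpolation=cv2.INTER_CUBIC))
s=ctrl.get_state();print(s['time'],s['position'],s['grip_width'],s['ft_force'])
E
```

```text
17.05 [ 0.51542348 -0.01464411  0.22856142] 0.39928665831014926 [ 0.33161318 -0.18719071 -0.93363189]
```

View pics/fin.png

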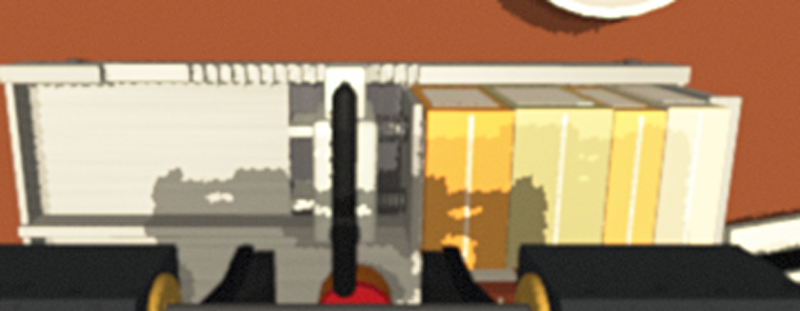

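The bar stayed in place at crop column ~345, which is directly under the tool. The row is closed up against the wall with the plate pressing on it, all boxes are standing, and the gripper is clear.

```bash
python3 -c "
from bench import ctrl
print(ctrl.close_job())"
```

```text
the job is handed in; nothing more can be done
None
```

The far-lane row is closed up snugly against the end wall, with the latch down in a notch and the sprung plate pressed in about 4 mm (estimated from the force reading). The job was handed in at about 17 s; no verdict came back.

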